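# Wedge the bottle bay's gate shut

## Robot

A 6-joint arm with a two-finger parallel gripper is mounted at the origin on a cart in front of the work surface, level with it; the furniture and walls round the work are solid. World frame = base frame: x ahead of the robot, y to its left, z up, the work surface at z = 0. Lengths are in mm, angles in rad, forces in N, time in s.
With the tool pointing down it reaches from about 350 to 775 mm from the base axis. Payload 7.3 kg.
Tool frame: the origin (TCP) lies between the finger pads; the fingertips stand 14 mm ahead of it and the grasp point (between the pads) lies 5 mm behind it; y points along the fingers, z is the direction in which the jaws open and shut, and the axes are right-handed (so a half turn about y gives the same grasp; the last joint's range is limited). The gripper opens to 92 mm and grips with 3 to 60 N. Pads are 19 mm wide; open, the fingers measure 130 mm over their backs; the gripper's body (75 mm by 190 mm) begins 47 mm behind the grasp point.
Start: joints at [1.184, 0.342, 1.524, -0, 1.275, -0.146], TCP at [125.185, 509.875, 240.741] pointing down, gripper open.
Joint ranges: [-2.53, 2.53], [-0.77, 2.02], [0.04, 2.7], [-1, 4.14], [0.28, 2.66], [-3.11, 3.11]. Speed limits (rad/s): [2.57, 2.57, 3.14, 3.14, 3.14, 3.14].

## Interface

Orientations are given as [roll, pitch, yaw] about the fixed x, y, z axes, in that order (R = Rz(yaw) Ry(pitch) Rx(roll)).
In Python, from plant import bot, vision, order gives the robot as it stands.
- The arm moves only by the tool apply_moves, never from a script. Its argument "rows" is a list of rows, each a list of 3 entries, a list of its own where there are three numbers: the shift along the tool's x, y, z in cm, then the turn about the tool's y in rad, then the finger opening in cm, from 0 to 9.18. A call has 1 to 5 rows; each row is the pose to reach, as a shift and turn from the pose measured when the call began, along the tool's axes at that moment; what a row does not reach only later rows make up. A row lasts 1/8 s, in which the tool goes at most 62.5 mm and 10.7 degrees, less where a joint would pass 70% of its speed; a pose out of reach is approached as far as the arm can. A call with a gripper value outside its range is refused whole. The fingers move at their own pace and stop on an object; the grip force is fixed at half the most. Time passes only in rows, so rows that repeat a pose let the fingers close. It gives the time, the measured TCP pose, the force and the opening at its end, in the units of the state.
- bot.get_obs(): the state, without advancing time (a new reading comes with each control period).
- vision.capture(name): name is "scene" or "top"; returns the picture (384x512x3 uint8, red, green, blue); there is no depth.
- vision.camera_info(name): a dict with "mtx" (3x3 intrinsics, pixels), "distortion" ([k1, k2, p1, p2, k3] as OpenCV has them; the pictures are not rectified), "rvec" (rotation vector, rad) and "tvec" (3), from world to camera coordinates, as OpenCV has them. Camera axes: x right, y down, z forward; pixel columns grow to the right and rows downward; lengths in mm; the calibration is good to about 2 mm. A picture is of the moment at which its call begins. camera_info takes no time and is no camera call.
- order.close_job(): hands the job in, once; it reports no verdict.
The state is a dict: "time": time; "joint_positions": joint angles; "dq": joint speeds; "tau": joint torques, N m; "tool_pos": TCP position; "tcp_rot": TCP orientation; "contact_force": force on the tool from outside, world axes, zero at the start; "moment": the same for the moment, N m; "grip_width": finger opening in mm.
Only numpy, scipy, OpenCV 4.12 (cv2) and the standard library are available. Lean on these libraries where they do the work, as an engineer would, in place of code of your own. Each camera call takes 0.05 s, during which the arm holds its last target.

## Task

Swing the gate of the blue bottle bay fully shut, then take the orange wedge, slide its thin end under the free half of the gate from the robot's side, square to the gate, and tap or press it in by feel until it is firmly jammed between bench and gate, without forcing it. Let go and leave the gate shut, the wedge jammed and the bottles and everything else undisturbed.

Things in the scene. Friction and masses are not known exactly. Their poses are not given: they have to be found in the camera images.
- bay: Blue open-topped bottle bay fixed to the bench, walls 75 mm high, 242 mm wide (y), 131 mm deep (x), gate across the front. Origin: middle of the shut gate's front face, near bench level (screw feet raise the bay 0 to 4 mm). x points level into the bay, square to the shut gate; y along the shut gate towards its hinge; z up. Yaw up to 0.25 rad either way.
- gate_panel (a joint): Swing of the gate about its upright hinge pin: 0 = shut (a stop keeps it from going further in), growing as the free end swings out towards the robot; up to 1.2 rad. Light friction keeps it where it is left.
- gate_hinge (a point): On the gate's upright hinge pin (left end seen from the robot), at the height of the gate's lower edge. Turns with the gate: y points along the gate from free end to pin, x square through it (into the bay when shut). Clear metal-edged panel on a black rubber sole strip, 10 mm thick (front 5 mm robot-side of the pin), 6 to 196 mm from the pin, 74 mm high in all; cannot lift.
- gate_edge (a point): Point on the gate's lower front edge, 150 mm from the hinge pin: the place for the wedge. Its height is the clearance under the gate, 11 to 15 mm above the bench (the sole strip gives less than 1 mm under load); axes as gate_hinge. The free half of the gate lies 101 to 196 mm from the pin.
- wedge: Orange smooth plastic wedge, loose, flat on the bench, 40 to 85 g, 111 x 26 mm. Origin: middle of its underside; x points to the thin end. Top rises evenly from 6 mm at the thin end to 20.5 mm over 85 mm; behind is a grip block 26 x 26 mm, 36 mm high, black pad on top. Meets the gate 29 to 53 mm behind the thin end; jams firmly once pushed with 10 to 15 N; must not load the gate over 25 N.
- wedge_toe (a point): Middle of the wedge's thin end, at its underside.
- wedge_grip (a point): Centre of the wedge's grip block, 18 mm above its underside and 42.5 mm behind the wedge's origin; axes as the wedge.
- flask: Small capped flask, 68 mm across, 154 mm tall, standing loose in the bay. Origin: centre of its underside.
- squeeze_vial: White squeeze bottle, 42 mm across, 127 mm tall, standing loose in the bay. Origin: centre of its underside.
- masking_tape: Roll of masking tape lying on the bench at the right, 104 mm across, 25 mm high, loose. Origin: centre of its underside.
- green_rack: Green tube rack 58 x 85 x 53 mm, left of the bay, loose. Origin: centre of its underside.
- black_marker: White marker with black cap, 130 mm long, lying near the bench's front edge, loose. Origin: centre of its underside.
Things that resemble listed ones, but are neither listed nor needed, are in the scene too. What is meant by the wedge is not pink or white, and is the larger of those in its own colour.

How it is judged (in metres and radians):
On the way, in this order (a step that is already met when the one before it is completed fails the run):
1. the gate is swung shut (value of joint gate_panel below 0.04 rad), for 0.2 s.
2. the wedge's thin end is under the gate and the wedge bears on it (x of wedge_toe in the frame of gate_edge above 0.015 m and contact force between wedge and gate_panel above 1 N), for 0.1 s.
At the end, for the whole second after the job is handed in: Gate shut (within 0.04 rad); wedge released, still, flat (0.1 rad), square to the gate (0.3 rad), its thin end 15 mm or more past the gate's front face and within 50 mm of the edge point along the gate, and jammed: wedge and gate press on each other with over 3 N (value of joint gate_panel below 0.04 rad and contact force between wedge and gate_panel above 3 N and x of wedge_toe in the frame of gate_edge above 0.015 m and y of wedge_toe in the frame of gate_edge between -0.05 and 0.05 m and angle between the x axis of wedge and the x axis of gate_edge, either way round below 0.3 rad and angle between wedge's own z axis and vertical below 0.1 rad and linear speed of wedge below 0.01 m/s and contact force between wedge and the fingers below 0.1 N); the robot touches nothing.
It fails at once if the wedge loads the gate with more than 25 N (contact force between wedge and gate_panel above 25 N).
It fails at once if a bottle in the bay is shifted over 20 mm or tipped (distance of any of flask, squeeze_vial from where it was at the start of the episode above 0.02 m or angle between any of flask, squeeze_vial's own z axis and vertical above 0.3 rad).
It fails at once if tape, green rack or marker is shifted over 20 mm (distance of any of masking_tape, green_rack, black_marker from where it was at the start of the episode above 0.02 m).
It also fails if it takes over 72 s, if anything falls off the work surface, if the arm or the gripper's body presses on something with over 40 N, if the wrist force passes 120 N, or if a joint passes its speed limit or range.

## Working session

There is one attempt and no reset: what is moved stays moved. The work goes in short steps, Python scripts to look and compute and a tool call to move; the robot and the scene stay as the last step left them, time stands still between calls to the robot, and variables do not carry over. Pictures are saved under pics/ and viewed, and the job is handed in when it is done.

Besides the shell and the picture viewer there is one more tool, called after ">>>" as a command line: name --argument value ..., lists and objects as JSON in quotes. apply_moves: Moves the arm, as the interface text tells. Its arguments: {"type":"object","properties":{"rows":{"type":"array","items":{"type":"array"}}},"required":["rows"]}

```bash
ls; mkdir -p pics
python3 - <<'E'
from plant import bot, vision, order
import cv2
print(bot.get_obs())
for n in ("scene","top"):
    im=vision.capture(n); cv2.imwrite(f"pics/{n}0.png",im[:,:,::-1])
    print(n,vision.camera_info(n))
E
```

```text
pics
{'time': 0.0, 'joint_positions': array([ 1.18401324e+00,  3.42701173e-01,  1.52500303e+00,  2.10296236e-05,
        1.27538242e+00, -1.46015033e-01]), 'dq': array([ 3.39629433e-05,  9.43379256e-04, -7.32859234e-04,  7.01199219e-04,
        1.01410680e-03,  1.36606317e-04]), 'tau': array([-1.16946935e-04, -4.31244493e+01, -2.44226986e+01,  7.17665255e-02,
        5.58816246e-02, -1.12836406e-04]), 'tool_pos': array([125.02281452, 509.51087562, 240.06100551]), 'tcp_rot': array([-1.57227148e+00,  2.37263620e-04, -2.40774370e-01]), 'contact_force': array([-0.43153782,  0.66604148, -0.24432864]), 'moment': array([ 0.01125397, -0.03371048, -0.01454405]), 'grip_width': 91.57581802759687}
scene {'mtx': array([[346.47137494,   0.        , 254.04760297],
       [  0.        , 346.47137494, 193.8562033 ],
       [  0.        ,   0.        ,   1.        ]]), 'distortion': array([-0.10392165,  0.        ,  0.        ,  0.        ,  0.        ]), 'rvec': array([ 2.32048861, -0.53185336,  0.2301531 ]), 'tvec': array([-473.24174414,  169.4195465 , 1202.68443846])}
top {'mtx': array([[499.74725459,   0.        , 253.92125875],
       [  0.        , 499.74725459, 192.86576949],
       [  0.        ,   0.        ,   1.        ]]), 'distortion': array([-0.08829906,  0.        ,  0.        ,  0.        ,  0.        ]), 'rvec': array([ 2.13034578, -2.13016623,  0.15718208]), 'tvec': array([ -22.53468239,  506.63110807, 1438.19758789])}
```

View pics/scene0.png

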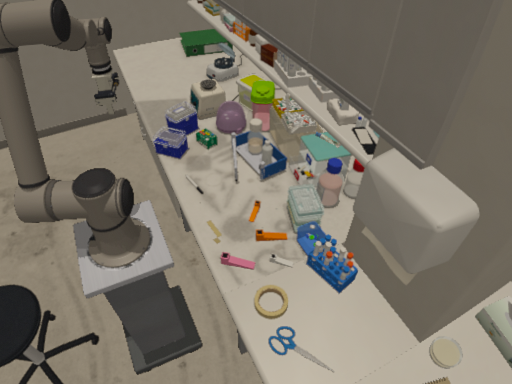

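View pics/top0.png

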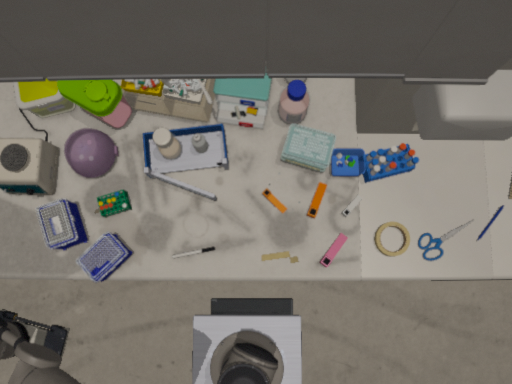

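The scene view shows the blue bay near (260,152) with its gate swung out to about (236,175). The top view shows the bay at (186,150), the gate from about (150,175) to (215,198), and two orange wedges at (273,200) and (317,200). The base is at the bottom, around (247,360). I'll zoom in next.

```bash
cat > h.py <<'E'
import numpy as np, cv2
from plant import bot, vision, order
def cam(n):
    c=vision.camera_info(n); R=cv2.Rodrigues(c['rvec'])[0]; return c,R
def ray(n,px):
    c,R=cam(n); u=cv2.undistortPoints(np.array(px,float).reshape(-1,1,2),c['mtx'],c['distortion']).reshape(-1,2)
    d=np.c_[u,np.ones(len(u))]@R; o=-R.T@c['tvec']; return o,d
def plane(n,px,z):
    o,d=ray(n,px); t=(z-o[2])/d[:,2]; return o+d*t[:,None]
def proj(n,P):
    c,R=cam(n); return cv2.projectPoints(np.array(P,float).reshape(-1,1,3),c['rvec'],c['tvec'],c['mtx'],c['distortion'])[0].reshape(-1,2)
def tri(pa,pb):
    o1,d1=ray('top',[pa]); o2,d2=ray('scene',[pb]); A=np.c_[d1[0],-d2[0]]
    s=np.linalg.lstsq(A,o2-o1,rcond=None)[0]; a=o1+d1[0]*s[0]; b=o2+d2[0]*s[1]; return (a+b)/2,np.linalg.norm(a-b)
def crop(n,name,x0,y0,w,h,k):
    im=cv2.imread(n)[y0:y0+h,x0:x0+w]; cv2.imwrite(name,cv2.resize(im,None,fx=k,fy=k,interpolation=cv2.INTER_CUBIC))
E
python3 - <<'E'
from h import *
crop('pics/top0.png','pics/t0bay.png',130,110,130,100,6)
crop('pics/top0.png','pics/t0w.png',250,170,110,100,6)
crop('pics/scene0.png','pics/s0bay.png',190,100,110,100,6)
crop('pics/scene0.png','pics/s0w.png',210,190,110,90,6)
im=cv2.imread('pics/top0.png'); hsv=cv2.cvtColor(im,cv2.COLOR_BGR2HSV)
m=cv2.inRange(hsv,(5,180,120),(20,255,255))
cs,_=cv2.findContours(m,cv2.RETR_EXTERNAL,cv2.CHAIN_APPROX_NONE)
for c in cs:
    if cv2.contourArea(c)>40:
        r=cv2.minAreaRect(c);b=cv2.boxPoints(r); print(r, plane('top',b,8).round(1).tolist())
E
```

```text
((274.2500305175781, 200.74998474121094), (26.870054244995117, 4.949747085571289), 45.0) [[511.6, -49.5, 8.0], [522.3, -60.1, 8.0], [464.2, -117.1, 8.0], [453.6, -106.5, 8.0]]
((316.624755859375, 199.5475311279297), (7.698399543762207, 34.30905532836914), 20.85445785522461) [[446.9, -181.3, 8.0], [544.8, -220.0, 8.0], [536.3, -241.7, 8.0], [438.6, -202.8, 8.0]]
```

View pics/t0bay.png

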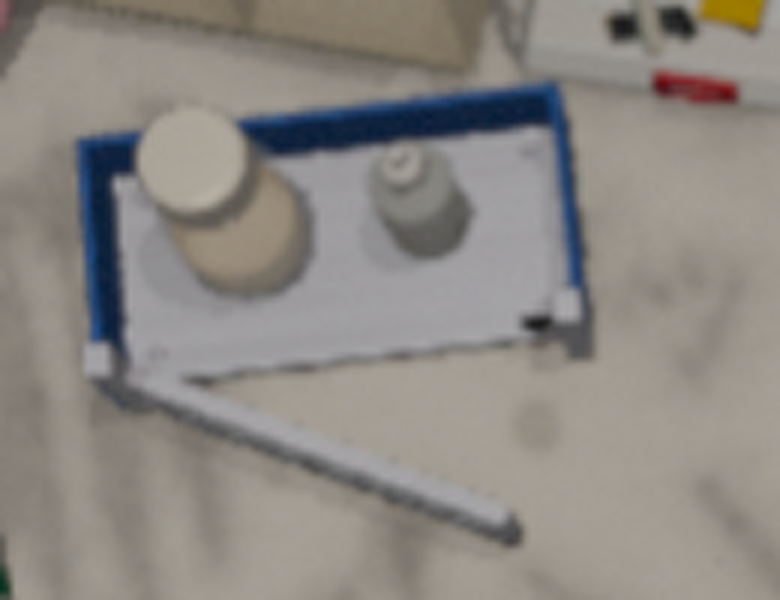

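View pics/t0w.png

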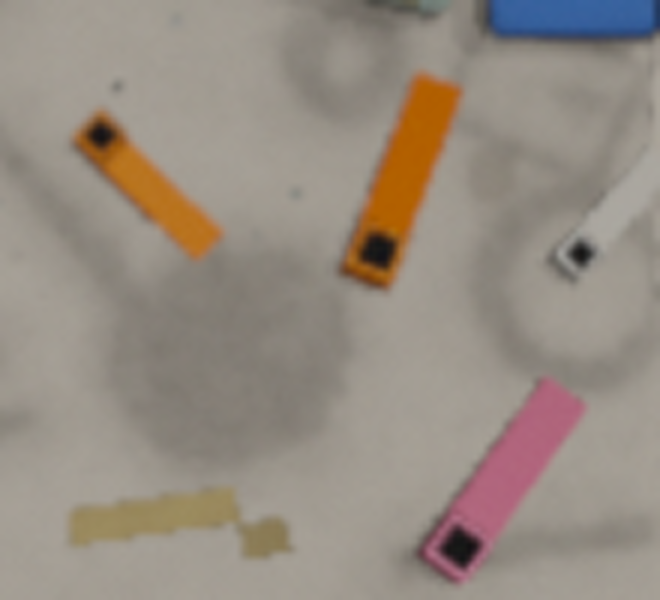

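View pics/s0bay.png

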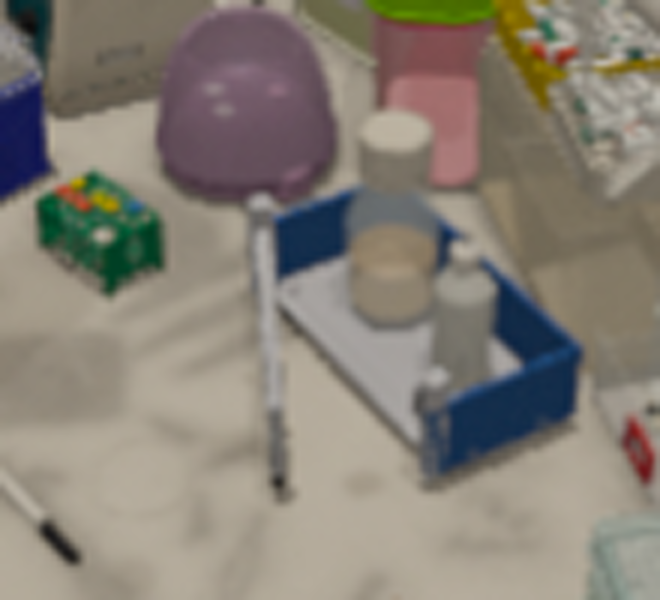

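View pics/s0w.png

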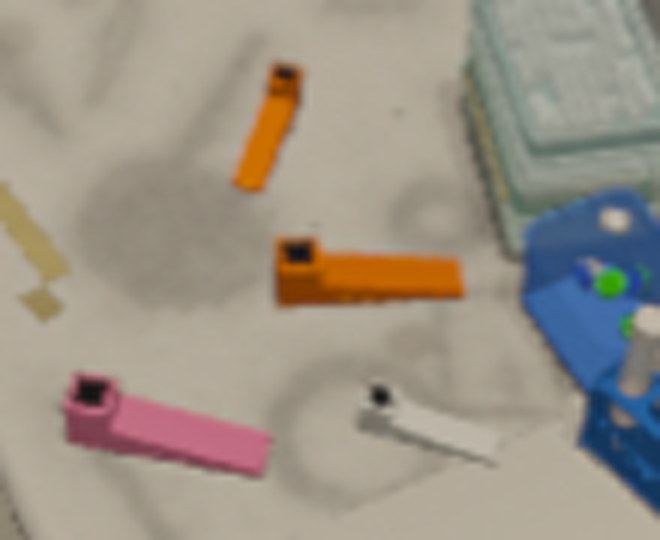

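Run:
```python
from h import *
T=lambda x,y:(130+x/6,110+y/6)
S=lambda x,y:(190+x/6,100+y/6)
print('Lpost',tri(T(97,358),S(262,205)))
print('Rpost',tri(T(567,303),S(435,382)))
print('BRcorner',tri(T(558,90),S(578,350)))
for z in (74,77,80):
    print(z,plane('top',[T(97,358),T(567,303),T(558,90),T(82,142),T(150,377),T(512,522)],z).round(1).tolist())
print('gate free top', tri(T(512,520),S(278,412)))
print('floor front edge', plane('top',[T(205,375),T(520,345)],5).round(1).tolist())
print('flask base',plane('top',[T(235,235)],5), 'vial',plane('top',[T(425,215)],5))
W=lambda x,y:(250+x/6,170+y/6)
W2=lambda x,y:(210+x/6,190+y/6)
print('toe',plane('top',[W(417,75),W(462,88)],6).round(1).tolist(),'pad',plane('top',[W(377,250)],36).round(1), tri(W(377,250),W2(299,251)))
print('block top corners rear',plane('top',[W(342,270),W(384,286)],36).round(1))
```

```text
Lpost (array([567.39898064, 288.45101527,  94.62879964]), np.float64(2.339213921693379))
Rpost (array([592.86424711,  61.80207468,  93.71623772]), np.float64(0.10624525822130589))
BRcorner (array([705.62658334,  68.70266068,  75.36612684]), np.float64(1.3658290214861668))
74 [[570.6, 293.6, 74.0], [597.4, 63.3, 74.0], [705.4, 69.0, 74.0], [680.2, 305.5, 74.0], [561.1, 267.1, 74.0], [489.2, 88.7, 74.0]]
77 [[570.0, 292.9, 77.0], [596.7, 63.1, 77.0], [704.5, 68.8, 77.0], [679.3, 304.8, 77.0], [560.4, 266.4, 77.0], [488.8, 88.4, 77.0]]
80 [[569.4, 292.2, 80.0], [596.0, 62.9, 80.0], [703.5, 68.6, 80.0], [678.4, 304.0, 80.0], [559.8, 265.8, 80.0], [488.3, 88.1, 80.0]]
gate free top (array([489.87654361,  87.14775662,  86.00094399]), np.float64(3.1567245789193765))
floor front edge [[576.2, 253.7, 5.0], [591.4, 92.3, 5.0]]
flask base [[649.82929096 240.53461391   5.        ]] vial [[659.97633268 142.32032184   5.        ]]
toe [[544.0, -221.3, 6.0], [537.3, -244.0, 6.0]] pad [[ 451.  -196.3   36. ]] (array([ 451.68338988, -196.46703797,   37.11227071]), np.float64(1.6272107918157108))
block top corners rear [[ 441.2 -179.    36. ]
 [ 433.2 -199.5   36. ]]
```

The measurements agree with the given sizes. The bay yaw is about 0.108, its origin about (562,173), and the pin about (561,271). The gate measures about 191 mm long and is open about 0.48 rad. The wedge measures about 97 mm from toe to pad (98 expected). Next is the approach to the front of the gate.

```bash
cat >> h.py <<'E'
from scipy.spatial.transform import Rotation as Ro
def need(x,y,z,yaw):
    o=bot.get_obs(); R=Ro.from_euler('xyz',o['tcp_rot']); d=R.inv().apply(np.array([x,y,z])-o['tool_pos'])/10
    print('t',round(o['time'],2),'pos',o['tool_pos'].round(1),'rot',o['tcp_rot'].round(3),'F',o['contact_force'].round(1),'w',round(o['grip_width'],1))
    print('shift cm',d.round(2),'turn',round(-(yaw-o['tcp_rot'][2]),3))
YAW=0.108; BO=np.array([562.,173.]); 
def bay(x,y): 
    c,s=np.cos(YAW),np.sin(YAW); return BO+[c*x-s*y,s*x+c*y]
E
python3 - <<'E'
from h import *
p=bay(-100,-49);print(p); need(*p,240,.108)
E
```

```text
[467.8643517 113.5064733]
t 0.1 pos [125.  509.5 240.1] rot [-1.572  0.    -0.241] F [ 0.   0.6 -0.6] w 91.5
shift cm [ 4.274e+01  4.000e-02 -3.028e+01] turn -0.349
```

>>> apply_moves --rows '[[[4.3, 0, -3], -0.07, 0], [[8.6, 0, -6], -0.14, 0], [[12.9, 0, -9], -0.21, 0], [[17.2, 0, -12], -0.28, 0], [[21.5, 0, -15], -0.35, 0]]'

```text
time: 0.72
tool_pos: [298.8, 311.2, 240.1]
tcp_rot: [-1.572, 0.001, 0.112]
contact_force: [0.3, -0.4, -0.1]
grip_width: 46.2
```

Run:
```python
from h import *
p=bay(-100,-49); need(*p,240,.108)
```

```text
t 0.72 pos [298.8 311.2 240.1] rot [-1.572e+00  1.000e-03  1.120e-01] F [ 0.3 -0.4 -0.1] w 46.2
shift cm [ 14.59   0.03 -21.53] turn 0.004
```

>>> apply_moves --rows '[[[3, 0, -4.3], 0, 0], [[6, 0, -8.6], 0, 0], [[9, 0, -13], 0, 0], [[12, 0, -17.3], 0, 0], [[14.6, 0, -21.5], 0, 0]]'

```text
time: 1.35
tool_pos: [468.8, 112.2, 240.0]
tcp_rot: [-1.572, 0.001, 0.111]
contact_force: [-0.3, 1.0, -1.1]
grip_width: 1.2
```

>>> apply_moves --rows '[[[0, 5, 0], 0, 0], [[0, 10, 0], 0, 0], [[0, 15, 0], 0, 0], [[0, 18, 0], 0, 0]]'

```text
time: 1.85
tool_pos: [467.2, 111.8, 57.5]
tcp_rot: [-1.572, 0.005, 0.111]
contact_force: [0.4, -0.0, 1.8]
grip_width: 0.5
```

Run:
```python
from h import *
p=bay(-12,-49); need(*p,60,.108)
for n in ("scene","top"):
    im=vision.capture(n); cv2.imwrite(f"pics/{n}1.png",im[:,:,::-1])
crop('pics/top1.png','pics/t1.png',130,110,130,100,6)
```

```text
t 1.85 pos [467.2 111.8  57.5] rot [-1.572  0.005  0.111] F [ 0.4 -0.   1.8] w 0.5
shift cm [ 8.89 -0.29  0.14] turn 0.003
```

View pics/t1.png

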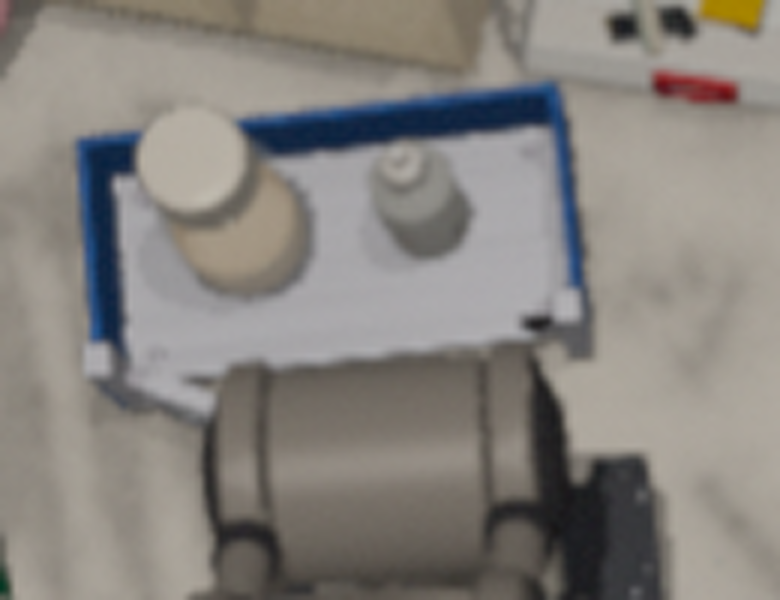

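The wrist hides the gate's free half. The hinge end, near crop (170,390), hasn't moved. I'll push slowly.

>>> apply_moves --rows '[[[1.5, 0, 0], 0, 0], [[3, 0, 0], 0, 0], [[4.5, 0, 0], 0, 0], [[6, 0, 0], 0, 0], [[7, 0, 0], 0, 0]]'

```text
time: 2.58
tool_pos: [536.9, 119.6, 57.8]
tcp_rot: [-1.572, 0.007, 0.111]
contact_force: [-0.9, 0.2, 0.5]
grip_width: 0.2
```

>>> apply_moves --rows '[[[0.3, 0, 0], 0, 0], [[0.6, 0, 0], 0, 0], [[0.9, 0, 0], 0, 0], [[0.9, 0, 0], 0, 0]]'

```text
time: 3.08
tool_pos: [545.9, 120.6, 57.7]
tcp_rot: [-1.572, 0.007, 0.111]
contact_force: [0.3, 0.7, 0.4]
grip_width: 0.4
```

>>> apply_moves --rows '[[[0.2, 0, 0], 0, 0], [[0.4, 0, 0], 0, 0], [[0.6, 0, 0], 0, 0], [[0.8, 0, 0], 0, 0], [[0.8, 0, 0], 0, 0]]'

```text
time: 3.7
tool_pos: [554.0, 121.5, 57.7]
tcp_rot: [-1.572, 0.006, 0.111]
contact_force: [0.5, -0.2, 0.4]
grip_width: 0.5
```

>>> apply_moves --rows '[[[0.2, 0, 0], 0, 0], [[0.4, 0, 0], 0, 0], [[0.6, 0, 0], 0, 0], [[0.6, 0, 0], 0, 0]]'

```text
time: 4.2
tool_pos: [560.2, 122.3, 57.6]
tcp_rot: [-1.572, 0.006, 0.111]
contact_force: [-0.3, 0.3, 0.5]
grip_width: 0.9
```

Run:
```python
from h import *
for n in ("scene","top"):
    im=vision.capture(n); cv2.imwrite(f"pics/{n}2.png",im[:,:,::-1])
crop('pics/top2.png','pics/t2.png',130,110,130,100,5)
crop('pics/scene2.png','pics/s2.png',190,100,110,100,5)
cv2.imwrite('pics/c2.png',np.hstack([cv2.imread('pics/t2.png'),cv2.imread('pics/s2.png')])[:, :1200][:, ::1] if 0 else cv2.resize(np.hstack([cv2.imread('pics/t2.png'),cv2.imread('pics/s2.png')]),(800,334)))
```

```text
(no output)
```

View pics/c2.png

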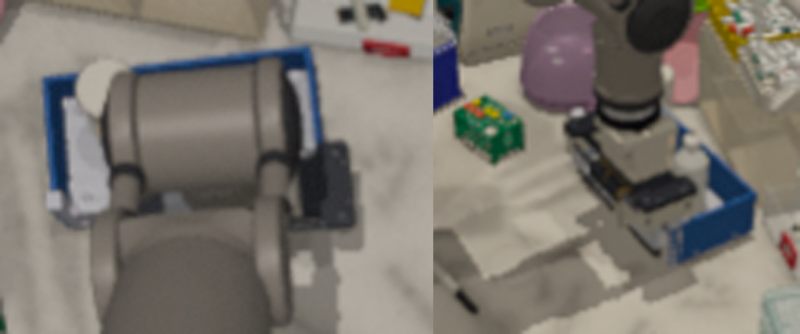

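The gate is nearly in line with the bay front in both views, and there is no stop force yet. I'll continue in small steps.

>>> apply_moves --rows '[[[0.1, 0, 0], 0, 0], [[0.2, 0, 0], 0, 0], [[0.3, 0, 0], 0, 0], [[0.3, 0, 0], 0, 0]]'

```text
time: 4.8
tool_pos: [563.1, 122.6, 57.6]
tcp_rot: [-1.572, 0.006, 0.111]
contact_force: [0.0, 0.3, -0.2]
grip_width: 0.8
```

>>> apply_moves --rows '[[[0.1, 0, 0], 0, 0], [[0.2, 0, 0], 0, 0], [[0.2, 0, 0], 0, 0]]'

```text
time: 5.18
tool_pos: [563.9, 122.7, 57.6]
tcp_rot: [-1.572, 0.009, 0.111]
contact_force: [-6.0, -1.6, 3.9]
grip_width: 0.8
```

>>> apply_moves --rows '[[[0.1, 0, 0], 0, 0], [[0.1, 0, 0], 0, 0], [[0.1, 0, 0], 0, 0]]'

```text
time: 5.55
tool_pos: [563.8, 122.7, 57.6]
tcp_rot: [-1.572, 0.011, 0.112]
contact_force: [-5.8, -2.0, 3.7]
grip_width: 0.5
```

>>> apply_moves --rows '[[[-1, 0, 0], 0, 0], [[-4, 0, 0], 0, 0], [[-8, 0, -2], 0, 9], [[-12, 0, -7], 0, 9], [[-13, -4, -11], 0, 9]]'

```text
time: 6.18
tool_pos: [442.7, -1.5, 97.6]
tcp_rot: [-1.57, 0.019, 0.112]
contact_force: [2.1, -0.3, -0.5]
grip_width: 25.9
```

Run:
```python
from h import *
need(440,-192,150,-.385)
```

```text
t 6.17 pos [442.7  -1.5  97.6] rot [-1.57   0.019  0.112] F [ 2.1 -0.3 -0.5] w 25.9
shift cm [ -2.5   -5.22 -18.89] turn 0.497
```

>>> apply_moves --rows '[[[-0.5, -2, -4], 0.12, 9], [[-1, -4, -8], 0.24, 9], [[-1.5, -5.2, -12], 0.36, 9], [[-2, -5.2, -16], 0.48, 9], [[-2.5, -5.2, -18.9], 0.5, 9]]'

```text
time: 6.8
tool_pos: [439.8, -193.6, 150.1]
tcp_rot: [-1.579, 0.016, -0.391]
contact_force: [0.1, 0.4, 0.2]
grip_width: 75.8
```

Run:
```python
from h import *
need(451,-196.3,150,-.385)
for n in ("scene","top"):
    im=vision.capture(n); cv2.imwrite(f"pics/{n}3.png",im[:,:,::-1])
crop('pics/top3.png','pics/t3.png',130,110,130,100,6)
crop('pics/scene3.png','pics/s3.png',190,100,110,100,6)
```

```text
t 6.8 pos [ 439.8 -193.6  150.1] rot [-1.579  0.016 -0.391] F [0.1 0.4 0.2] w 75.8
shift cm [ 1.14 -0.01  0.18] turn -0.006
```

View pics/t3.png

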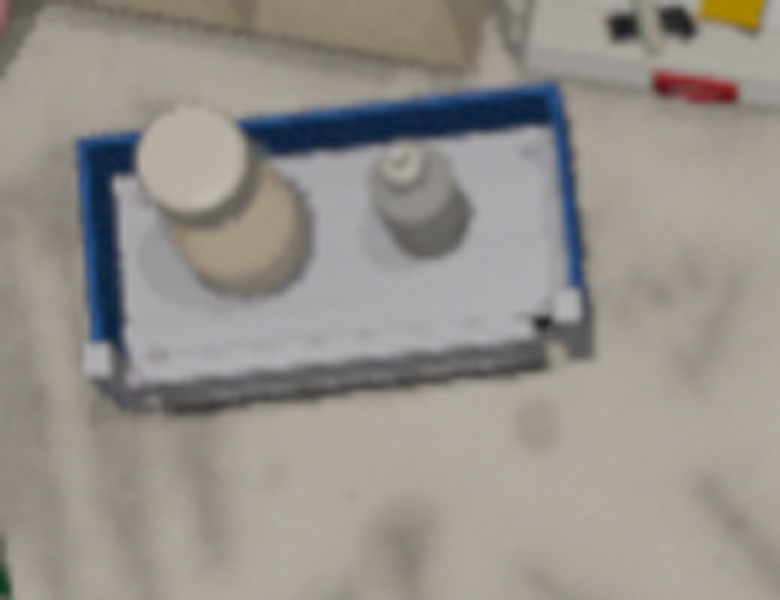

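View pics/s3.png

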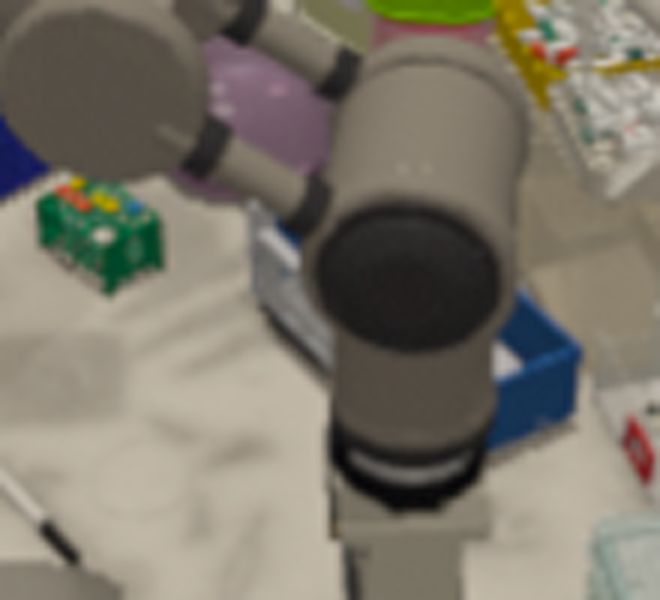

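The gate now lies parallel to the bay front, with its lower front edge from crop (165,408) to (548,366). Both bottles are where they were. I'll measure that edge and go down to the wedge.

Run:
```python
from h import *
T=lambda x,y:(130+x/6,110+y/6)
p=plane('top',[T(165,408),T(548,368)],13); print(p.round(1)); d=p[0]-p[1]; print(np.hypot(*d[:2]),'yaw',np.arctan2(-d[0],d[1]))
```

```text
[[557.5 272.1  13. ]
 [577.7  77.2  13. ]]
196.01168492130867 yaw 0.10331594345809468
```

>>> apply_moves --rows '[[[1.1, 3, 0.1], -0.01, 9], [[1.1, 6, 0.1], -0.01, 9], [[1.1, 8, 0.1], -0.01, 9], [[1.1, 8, 0.1], -0.01, 9]]'

```text
time: 7.4
tool_pos: [447.9, -196.3, 68.6]
tcp_rot: [-1.579, 0.019, -0.38]
contact_force: [-0.3, 0.7, -0.3]
grip_width: 89.9
```

Run:
```python
from h import *
need(451,-196.3,21,-.385)
for n in ("scene",):
    im=vision.capture(n); cv2.imwrite(f"pics/{n}4.png",im[:,:,::-1])
crop('pics/scene4.png','pics/s4.png',210,180,110,90,6)
```

```text
t 7.4 pos [ 447.9 -196.3   68.6] rot [-1.579  0.019 -0.38 ] F [-0.3  0.7 -0.3] w 89.9
shift cm [0.38 4.75 0.16] turn 0.005
```

View pics/s4.png

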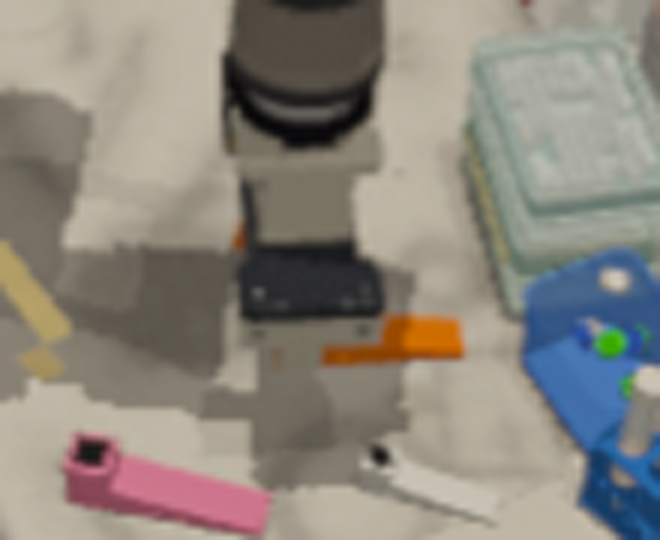

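The measured edge length is about 196 mm and its yaw 0.103. The face is at x≈573 for y≈122, which matches the finger contact point (563.9 + 9.5). The fingers straddle the larger orange wedge, so I'll go down and grip.

>>> apply_moves --rows '[[[0.3, 2, 0.1], 0, 6], [[0.3, 3.5, 0.1], 0, 6], [[0.3, 4.6, 0.1], 0, 6], [[0.3, 4.6, 0.1], 0, 6]]'

```text
time: 7.95
tool_pos: [450.6, -196.9, 23.1]
tcp_rot: [-1.579, 0.018, -0.38]
contact_force: [-1.1, -0.7, -0.8]
grip_width: 60.6
```

>>> apply_moves --rows '[[[0, 0, 0], 0, 2], [[0, 0, 0], 0, 2], [[0, 0, 0], 0, 1.5], [[0, 0, 0], 0, 1.5], [[0, 0, 0], 0, 1.5]]'

```text
time: 8.57
tool_pos: [450.6, -196.9, 23.3]
tcp_rot: [-1.579, 0.018, -0.38]
contact_force: [-0.2, 1.1, 2.3]
grip_width: 25.6
```

Run:
```python
from h import *
need(451,-196.3,80,-.385)
```

```text
t 8.57 pos [ 450.6 -196.9   23.3] rot [-1.579  0.018 -0.38 ] F [-0.2  1.1  2.3] w 25.6
shift cm [-0.09 -5.67  0.03] turn 0.005
```

The wedge is gripped at 25.6 mm opening. I'll lift it and carry it over.

>>> apply_moves --rows '[[[0, -2, 0], 0, 1.5], [[0, -5, 0], 0, 1.5], [[-1, -6, 0], 0, 1.5], [[-1, -6, 0], 0, 1.5]]'

```text
time: 9.07
tool_pos: [441.7, -192.7, 83.5]
tcp_rot: [-1.579, 0.018, -0.38]
contact_force: [-0.2, -0.3, -1.4]
grip_width: 25.9
```

Run:
```python
from h import *
need(445,108,80,.105)
for n in ("scene","top"):
    im=vision.capture(n); cv2.imwrite(f"pics/{n}5.png",im[:,:,::-1])
crop('pics/scene5.png','pics/s5.png',210,180,110,90,6)
```

```text
t 9.07 pos [ 441.7 -192.7   83.5] rot [-1.579  0.018 -0.38 ] F [-0.2 -0.3 -1.4] w 25.9
shift cm [-10.85   0.32  28.05] turn -0.485
```

View pics/s5.png

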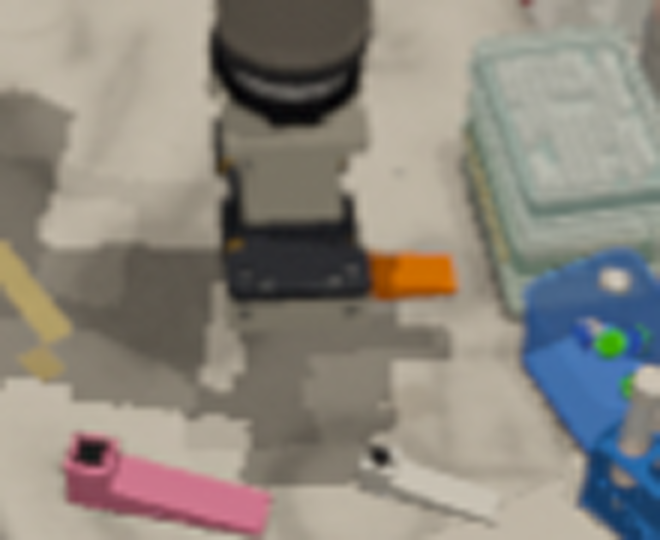

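The wedge is held clear, at about (410,275) in the crop. I'll move it across with the turn.

>>> apply_moves --rows '[[[-2.2, 0, 5.6], -0.1, 1.5], [[-4.4, 0, 11.2], -0.2, 1.5], [[-6.6, 0, 16.8], -0.3, 1.5], [[-8.8, 0.2, 22.4], -0.4, 1.5], [[-10.9, 0.3, 28], -0.485, 1.5]]'

```text
time: 9.8
tool_pos: [444.0, 109.4, 78.6]
tcp_rot: [-1.569, 0.022, 0.107]
contact_force: [1.0, -0.5, -0.6]
grip_width: 25.5
```

>>> apply_moves --rows '[[[0, 0, 0], 0, 1.5]]'

```text
time: 9.93
tool_pos: [443.1, 112.9, 77.7]
tcp_rot: [-1.568, 0.023, 0.114]
contact_force: [1.2, 0.0, -1.5]
grip_width: 25.9
```

Run:
```python
from h import *
need(445,108,23,.105)
for n in ("scene","top"):
    im=vision.capture(n); cv2.imwrite(f"pics/{n}6.png",im[:,:,::-1])
crop('pics/scene6.png','pics/s6.png',180,110,110,90,6)
crop('pics/top6.png','pics/t6.png',130,110,130,100,6)
```

```text
t 9.93 pos [443.1 112.9  77.7] rot [-1.568  0.023  0.114] F [ 1.2  0.  -1.5] w 25.9
shift cm [ 0.26  5.46 -0.52] turn 0.009
```

View pics/s6.png

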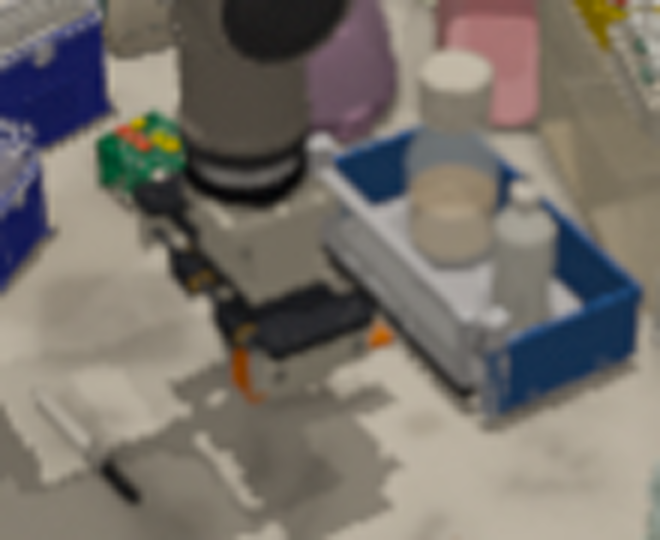

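View pics/t6.png

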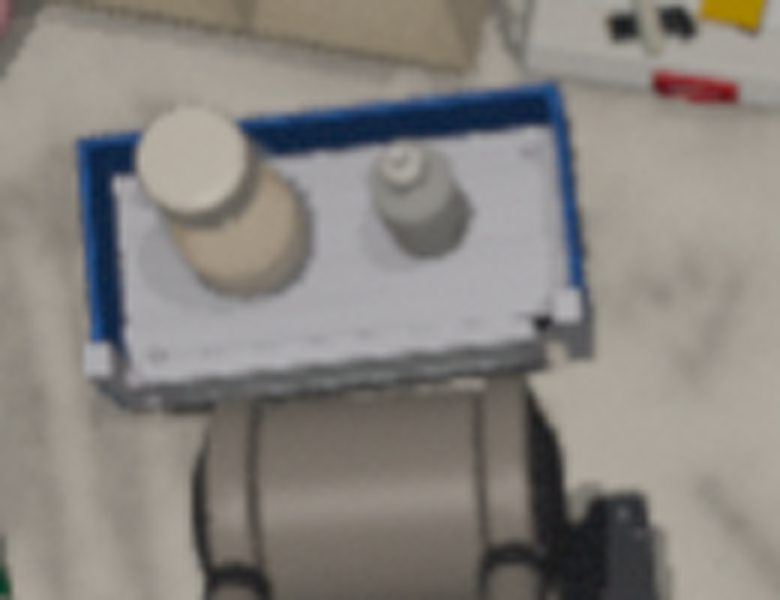

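The gate is still shut and the wedge's thin end points at it, with its tip at about (380,333) in the crop. I'll lower it to the bench gently.

>>> apply_moves --rows '[[[0.2, 2.5, -0.5], 0.01, 1.5], [[0.2, 4.5, -0.5], 0.01, 1.5], [[0.2, 5.0, -0.5], 0.01, 1.5], [[0.2, 5.0, -0.5], 0.01, 1.5]]'

```text
time: 10.52
tool_pos: [444.7, 104.2, 27.6]
tcp_rot: [-1.569, 0.025, 0.097]
contact_force: [0.6, 0.5, -1.0]
grip_width: 25.9
```

>>> apply_moves --rows '[[[0, 0.1, 0], 0, 1.5], [[0, 0.2, 0], 0, 1.5], [[0, 0.2, 0], 0, 1.5]]'

```text
time: 10.9
tool_pos: [444.8, 104.2, 25.9]
tcp_rot: [-1.569, 0.024, 0.097]
contact_force: [0.5, -0.5, -0.7]
grip_width: 25.9
```

>>> apply_moves --rows '[[[0, 0.1, 0], 0, 1.5], [[0, 0.2, 0], 0, 1.5], [[0, 0.2, 0], 0, 1.5]]'

```text
time: 11.28
tool_pos: [444.8, 104.2, 23.8]
tcp_rot: [-1.569, 0.024, 0.097]
contact_force: [0.2, 0.2, -0.8]
grip_width: 26.0
```

>>> apply_moves --rows '[[[0, 0.05, 0], 0, 1.5], [[0, 0.05, 0], 0, 1.5]]'

```text
time: 11.52
tool_pos: [444.7, 104.3, 23.4]
tcp_rot: [-1.569, 0.024, 0.098]
contact_force: [-1.2, -0.0, 1.6]
grip_width: 25.7
```

Run:
```python
from h import *
e=np.array([573,122.]); p=e-100*np.array([np.cos(.105),np.sin(.105)])
need(*p,23,.105)
```

```text
t 11.53 pos [444.7 104.3  23.4] rot [-1.569  0.024  0.098] F [-1.2 -0.   1.6] w 25.7
shift cm [ 2.94 -0.03  0.44] turn -0.007
```

The bench is felt at z≈23.4. I'll slide forward, compensating for the small tool pitch.

>>> apply_moves --rows '[[[0.8, -0.02, 0.1], -0.007, 1.5], [[1.6, -0.04, 0.2], -0.007, 1.5], [[2.4, -0.06, 0.4], -0.007, 1.5], [[2.9, -0.07, 0.4], -0.007, 1.5], [[2.9, -0.07, 0.4], -0.007, 1.5]]'

```text
time: 12.15
tool_pos: [473.9, 111.1, 23.4]
tcp_rot: [-1.569, 0.023, 0.105]
contact_force: [1.0, -0.0, 0.0]
grip_width: 26.1
```

Run:
```python
from h import *
need(500,110,23.2,.105)
for n in ("scene","top"):
    im=vision.capture(n); cv2.imwrite(f"pics/{n}7.png",im[:,:,::-1])
crop('pics/scene7.png','pics/s7.png',180,110,110,90,6)
```

```text
t 12.15 pos [473.9 111.1  23.4] rot [-1.569  0.023  0.105] F [ 1. -0.  0.] w 26.1
shift cm [ 2.59 -0.04 -0.39] turn -0.0
```

View pics/s7.png

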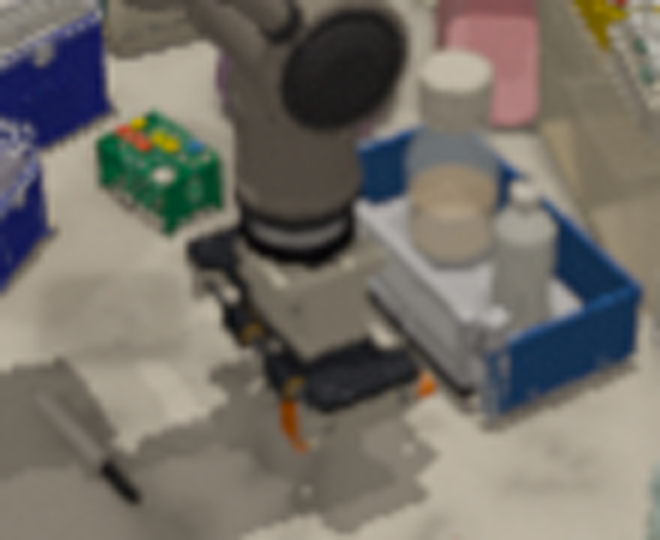

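The toe is right at the gate's lower edge, near crop (428,385). I'll slide it under; first contact is expected 29 to 53 mm in.

>>> apply_moves --rows '[[[0.6, -0.01, 0], 0, 1.5], [[1.2, -0.03, 0], 0, 1.5], [[1.8, -0.04, 0], 0, 1.5], [[2.4, -0.05, 0], 0, 1.5], [[2.4, -0.05, 0], 0, 1.5]]'

```text
time: 12.88
tool_pos: [498.1, 113.6, 23.3]
tcp_rot: [-1.569, 0.022, 0.104]
contact_force: [0.4, -0.4, -0.2]
grip_width: 25.8
```

>>> apply_moves --rows '[[[0.1, 0, 0], 0, 1.5], [[0.2, 0, 0], 0, 1.5], [[0.3, -0.01, 0], 0, 1.5], [[0.3, -0.01, 0], 0, 1.5]]'

```text
time: 13.38
tool_pos: [501.4, 113.9, 23.3]
tcp_rot: [-1.569, 0.022, 0.104]
contact_force: [0.3, 0.2, 0.0]
grip_width: 26.0
```

>>> apply_moves --rows '[[[0.1, 0, 0], 0, 1.5], [[0.2, 0, 0], 0, 1.5], [[0.3, -0.01, 0], 0, 1.5], [[0.3, -0.01, 0], 0, 1.5]]'

```text
time: 13.88
tool_pos: [504.7, 114.3, 23.3]
tcp_rot: [-1.569, 0.021, 0.104]
contact_force: [0.1, -0.0, 0.0]
grip_width: 25.9
```

>>> apply_moves --rows '[[[0.1, 0, 0], 0, 1.5], [[0.2, 0, 0], 0, 1.5], [[0.2, 0, 0], 0, 1.5]]'

```text
time: 14.25
tool_pos: [506.9, 114.5, 23.3]
tcp_rot: [-1.569, 0.021, 0.104]
contact_force: [-0.4, 0.4, 1.3]
grip_width: 26.0
```

>>> apply_moves --rows '[[[0.1, 0, 0], 0, 1.5], [[0.2, 0, 0], 0, 1.5], [[0.2, 0, 0], 0, 1.5]]'

```text
time: 14.62
tool_pos: [509.0, 114.7, 23.3]
tcp_rot: [-1.569, 0.021, 0.104]
contact_force: [-2.3, -0.8, 2.7]
grip_width: 26.0
```

>>> apply_moves --rows '[[[0.05, 0, 0], 0, 1.5], [[0.05, 0, 0], 0, 1.5]]'

```text
time: 14.88
tool_pos: [509.5, 114.7, 23.3]
tcp_rot: [-1.569, 0.021, 0.104]
contact_force: [-2.0, 1.0, 2.4]
grip_width: 26.0
```

>>> apply_moves --rows '[[[0.05, 0, 0], 0, 1.5], [[0.05, 0, 0], 0, 1.5]]'

```text
time: 15.12
tool_pos: [510.0, 114.8, 23.3]
tcp_rot: [-1.569, 0.021, 0.104]
contact_force: [-1.2, -1.0, 3.1]
grip_width: 26.1
```

The −2 N in x with +3 N in z may just be rubbing on the bench. I'll ease up slightly and continue.

>>> apply_moves --rows '[[[0.05, -0.03, 0], 0, 1.5], [[0.1, -0.03, 0], 0, 1.5], [[0.1, -0.03, 0], 0, 1.5]]'

```text
time: 15.5
tool_pos: [511.2, 114.9, 23.5]
tcp_rot: [-1.569, 0.02, 0.104]
contact_force: [0.1, -0.5, -0.9]
grip_width: 25.7
```

>>> apply_moves --rows '[[[0.05, 0, 0], 0, 1.5], [[0.1, 0, 0], 0, 1.5], [[0.1, 0, 0], 0, 1.5]]'

```text
time: 15.88
tool_pos: [512.3, 115.0, 23.4]
tcp_rot: [-1.569, 0.02, 0.104]
contact_force: [-0.2, -1.5, -0.9]
grip_width: 25.9
```

>>> apply_moves --rows '[[[0.05, 0, 0], 0, 1.5], [[0.1, 0, 0], 0, 1.5], [[0.1, 0, 0], 0, 1.5]]'

```text
time: 16.25
tool_pos: [513.4, 115.1, 23.4]
tcp_rot: [-1.569, 0.02, 0.104]
contact_force: [0.1, 0.5, -0.9]
grip_width: 26.2
```

>>> apply_moves --rows '[[[0.1, -0.01, 0], 0, 1.5], [[0.2, -0.01, 0], 0, 1.5], [[0.2, -0.01, 0], 0, 1.5]]'

```text
time: 16.62
tool_pos: [515.4, 115.3, 23.5]
tcp_rot: [-1.569, 0.02, 0.104]
contact_force: [0.4, 0.2, -1.0]
grip_width: 25.6
```

>>> apply_moves --rows '[[[0.1, 0, 0], 0, 1.5], [[0.2, 0, 0], 0, 1.5], [[0.2, 0, 0], 0, 1.5]]'

```text
time: 17.0
tool_pos: [517.5, 115.6, 23.5]
tcp_rot: [-1.569, 0.02, 0.104]
contact_force: [-0.1, -0.2, -1.5]
grip_width: 25.9
```

>>> apply_moves --rows '[[[0.1, 0, 0], 0, 1.5], [[0.1, 0, 0], 0, 1.5]]'

```text
time: 17.25
tool_pos: [518.6, 115.7, 23.4]
tcp_rot: [-1.569, 0.02, 0.104]
contact_force: [-1.3, 0.9, -0.0]
grip_width: 25.9
```

>>> apply_moves --rows '[[[0.05, 0, 0], 0, 1.5], [[0.1, 0, 0], 0, 1.5], [[0.1, 0, 0], 0, 1.5]]'

```text
time: 17.62
tool_pos: [519.6, 115.8, 23.4]
tcp_rot: [-1.569, 0.02, 0.104]
contact_force: [0.5, -0.1, -1.4]
grip_width: 25.7
```

>>> apply_moves --rows '[[[0.05, 0, 0], 0, 1.5], [[0.1, 0, 0], 0, 1.5], [[0.1, 0, 0], 0, 1.5]]'

```text
time: 18.0
tool_pos: [520.7, 115.9, 23.4]
tcp_rot: [-1.569, 0.02, 0.104]
contact_force: [0.2, 0.4, 0.1]
grip_width: 26.0
```

>>> apply_moves --rows '[[[0.05, 0, 0], 0, 1.5], [[0.1, 0, 0], 0, 1.5], [[0.1, 0, 0], 0, 1.5]]'

```text
time: 18.38
tool_pos: [521.7, 116.0, 23.3]
tcp_rot: [-1.569, 0.02, 0.104]
contact_force: [-0.9, 0.1, -0.2]
grip_width: 25.5
```

>>> apply_moves --rows '[[[0.05, 0, 0], 0, 1.5], [[0.1, 0, 0], 0, 1.5], [[0.1, 0, 0], 0, 1.5]]'

```text
time: 18.75
tool_pos: [522.1, 116.1, 23.3]
tcp_rot: [-1.569, 0.021, 0.104]
contact_force: [-3.3, -0.2, 3.4]
grip_width: 25.9
```

>>> apply_moves --rows '[[[0.05, 0, 0], 0, 1.5], [[0.1, 0, 0], 0, 1.5], [[0.1, 0, 0], 0, 1.5]]'

```text
time: 19.12
tool_pos: [522.5, 116.1, 23.3]
tcp_rot: [-1.569, 0.023, 0.104]
contact_force: [-5.8, -0.3, 4.5]
grip_width: 25.4
```

>>> apply_moves --rows '[[[0.05, 0, 0], 0, 1.5], [[0.1, 0, 0], 0, 1.5], [[0.1, 0, 0], 0, 1.5]]'

```text
time: 19.5
tool_pos: [522.7, 116.1, 23.3]
tcp_rot: [-1.569, 0.024, 0.105]
contact_force: [-6.1, -0.8, 5.0]
grip_width: 26.0
```

The gate is now felt clearly at about 47 mm toe depth (29–53 mm expected). I'll raise the push gradually.

>>> apply_moves --rows '[[[0.1, 0, 0], 0, 1.5], [[0.15, 0, 0], 0, 1.5], [[0.15, 0, 0], 0, 1.5]]'

```text
time: 19.88
tool_pos: [523.1, 116.3, 23.3]
tcp_rot: [-1.569, 0.027, 0.105]
contact_force: [-5.7, -0.2, 6.5]
grip_width: 25.6
```

The push isn't rising with the command and the tool is pitching, so the held wedge may not be bedding flat. I'll let go, let it settle, and tap from behind with closed fingers.

>>> apply_moves --rows '[[[0, 0, 0], 0, 4.5], [[0, 0, 0], 0, 4.5], [[0, 0, 0], 0, 4.5], [[0, 0, 0], 0, 4.5]]'

```text
time: 20.38
tool_pos: [523.3, 116.3, 23.3]
tcp_rot: [-1.569, 0.026, 0.105]
contact_force: [-0.6, 0.3, 0.1]
grip_width: 44.7
```

>>> apply_moves --rows '[[[0, -2, 0], 0, 4.5], [[0, -5, 0], 0, 4.5], [[-3, -6, 0], 0, 2], [[-7, -6, 0], 0, 0], [[-8, -6, 0], 0, 0]]'

```text
time: 21.0
tool_pos: [443.3, 107.9, 85.5]
tcp_rot: [-1.569, 0.028, 0.105]
contact_force: [0.5, -1.1, 0.1]
grip_width: 19.4
```

Run:
```python
from h import *
need(480,111.5,22,.105)
for n in ("scene","top"):
    im=vision.capture(n); cv2.imwrite(f"pics/{n}8.png",im[:,:,::-1])
crop('pics/scene8.png','pics/s8.png',180,110,110,90,6)
crop('pics/top8.png','pics/t8.png',130,110,130,100,6)
```

```text
t 21.0 pos [443.3 107.9  85.5] rot [-1.569  0.028  0.105] F [ 0.5 -1.1  0.1] w 19.4
shift cm [ 3.86  6.25 -0.04] turn -0.0
```

View pics/s8.png

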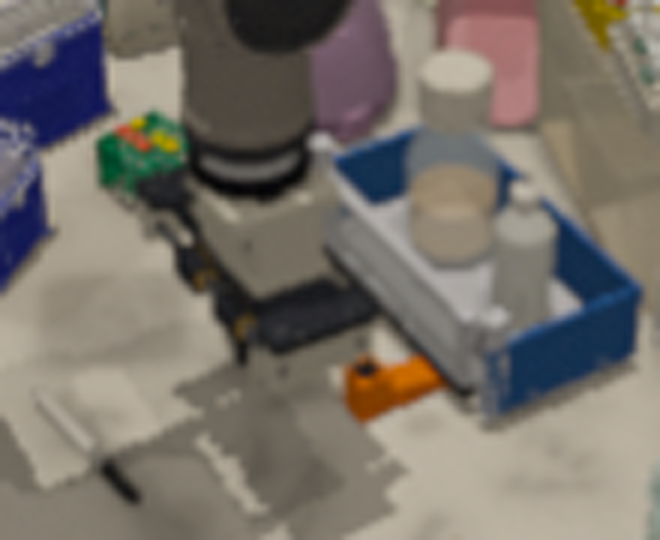

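View pics/t8.png

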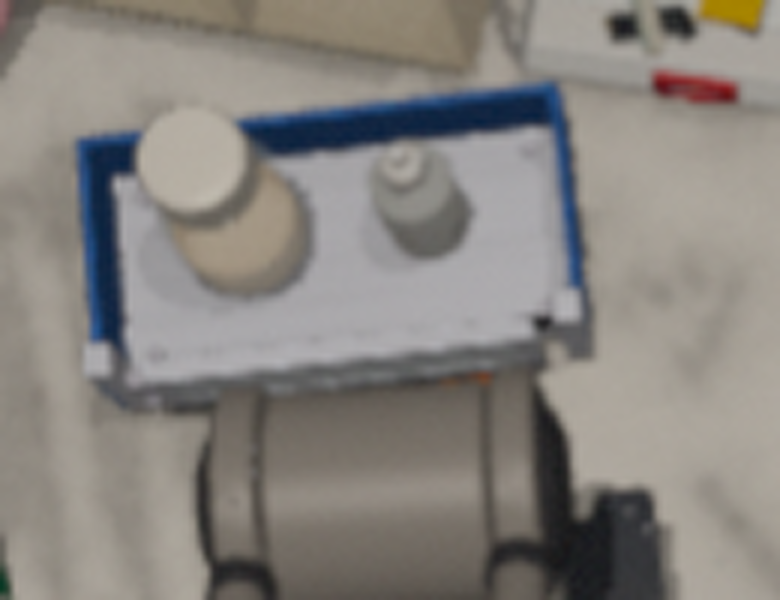

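The wedge sits flat under the gate, with its block at about (368,385) in the crop. The gate is shut and the bottles are in place. I'll go down behind the wedge and tap.

>>> apply_moves --rows '[[[1, 2, 0], 0, 0], [[2, 4.5, 0], 0, 0], [[3, 6, 0], 0, 0], [[3.5, 6.3, 0], 0, 0], [[3.5, 6.3, 0], 0, 0]]'

```text
time: 21.72
tool_pos: [479.2, 111.6, 21.7]
tcp_rot: [-1.569, 0.025, 0.105]
contact_force: [-0.3, -1.1, 1.0]
grip_width: 0.3
```

>>> apply_moves --rows '[[[0.5, -0.01, 0], 0, 0], [[0.9, -0.03, 0], 0, 0], [[1.2, -0.03, 0], 0, 0], [[1.2, -0.03, 0], 0, 0]]'

```text
time: 22.22
tool_pos: [491.4, 112.9, 21.9]
tcp_rot: [-1.569, 0.025, 0.105]
contact_force: [0.2, 0.6, -0.3]
grip_width: 0.5
```

>>> apply_moves --rows '[[[0.2, 0, 0], 0, 0], [[0.4, -0.01, 0], 0, 0], [[0.4, -0.01, 0], 0, 0]]'

```text
time: 22.6
tool_pos: [495.5, 113.3, 21.9]
tcp_rot: [-1.569, 0.025, 0.105]
contact_force: [-0.4, 0.5, -0.9]
grip_width: 0.5
```

>>> apply_moves --rows '[[[0.1, 0, 0], 0, 0], [[0.2, 0, 0], 0, 0], [[0.2, 0, 0], 0, 0]]'

```text
time: 22.98
tool_pos: [497.6, 113.5, 21.9]
tcp_rot: [-1.569, 0.024, 0.105]
contact_force: [0.2, -0.1, 0.5]
grip_width: 0.3
```

>>> apply_moves --rows '[[[0.1, 0, 0], 0, 0], [[0.2, 0, 0], 0, 0], [[0.2, 0, 0], 0, 0]]'

```text
time: 23.35
tool_pos: [499.7, 113.8, 21.8]
tcp_rot: [-1.569, 0.024, 0.105]
contact_force: [1.0, 0.3, -0.4]
grip_width: 0.4
```

>>> apply_moves --rows '[[[0.1, 0, 0], 0, 0], [[0.1, 0, 0], 0, 0]]'

```text
time: 23.6
tool_pos: [500.8, 113.9, 21.8]
tcp_rot: [-1.569, 0.024, 0.105]
contact_force: [-0.3, -0.2, -0.0]
grip_width: 0.2
```

>>> apply_moves --rows '[[[0.1, 0, 0], 0, 0], [[0.1, 0, 0], 0, 0]]'

```text
time: 23.85
tool_pos: [501.1, 113.9, 21.7]
tcp_rot: [-1.569, 0.026, 0.105]
contact_force: [-2.8, -0.5, 2.7]
grip_width: 0.2
```

>>> apply_moves --rows '[[[0.1, 0, 0], 0, 0], [[0.1, 0, 0], 0, 0]]'

```text
time: 24.1
tool_pos: [501.1, 113.9, 21.5]
tcp_rot: [-1.569, 0.028, 0.105]
contact_force: [-5.5, -0.6, 3.9]
grip_width: 0.6
```

>>> apply_moves --rows '[[[0.1, 0, 0], 0, 0], [[0.1, 0, 0], 0, 0]]'

```text
time: 24.35
tool_pos: [501.1, 114.0, 21.5]
tcp_rot: [-1.569, 0.03, 0.105]
contact_force: [-5.1, -1.4, 3.5]
grip_width: 0.4
```

The tool feels about 5 N per commanded mm and the wedge isn't moving. I'll press harder in stages.

>>> apply_moves --rows '[[[0.1, 0, 0], 0, 0], [[0.15, 0, 0], 0, 0], [[0.15, 0, 0], 0, 0]]'

```text
time: 24.72
tool_pos: [501.1, 114.0, 21.3]
tcp_rot: [-1.569, 0.034, 0.105]
contact_force: [-7.0, -1.6, 6.3]
grip_width: 0.5
```

>>> apply_moves --rows '[[[0.1, 0, 0], 0, 0], [[0.2, 0, 0], 0, 0], [[0.2, 0, 0], 0, 0]]'

```text
time: 25.1
tool_pos: [501.1, 114.1, 21.2]
tcp_rot: [-1.569, 0.038, 0.106]
contact_force: [-9.0, -1.7, 7.4]
grip_width: 0.5
```

>>> apply_moves --rows '[[[0.1, -0.05, 0], 0, 0], [[0.2, -0.08, 0], 0, 0], [[0.25, -0.1, 0], 0, 0], [[0.25, -0.1, 0], 0, 0]]'

```text
time: 25.6
tool_pos: [501.8, 114.4, 21.3]
tcp_rot: [-1.569, 0.042, 0.106]
contact_force: [-7.0, -0.7, 0.2]
grip_width: 0.5
```

>>> apply_moves --rows '[[[0.1, -0.02, 0], 0, 0], [[0.2, -0.03, 0], 0, 0], [[0.25, -0.04, 0], 0, 0], [[0.25, -0.04, 0], 0, 0]]'

```text
time: 26.1
tool_pos: [501.7, 114.4, 21.3]
tcp_rot: [-1.569, 0.048, 0.106]
contact_force: [-9.7, -3.4, 6.0]
grip_width: 0.2
```

Run:
```python
from h import *
need(480,111.5,22,.105)
for n in ("scene","top"):
    im=vision.capture(n); cv2.imwrite(f"pics/{n}9.png",im[:,:,::-1])
crop('pics/scene9.png','pics/s9.png',180,110,110,90,6)
```

```text
t 26.1 pos [501.7 114.4  21.3] rot [-1.569  0.048  0.106] F [-9.7 -3.4  6. ] w 0.2
shift cm [-2.19  0.03 -0.06] turn 0.001
```

View pics/s9.png

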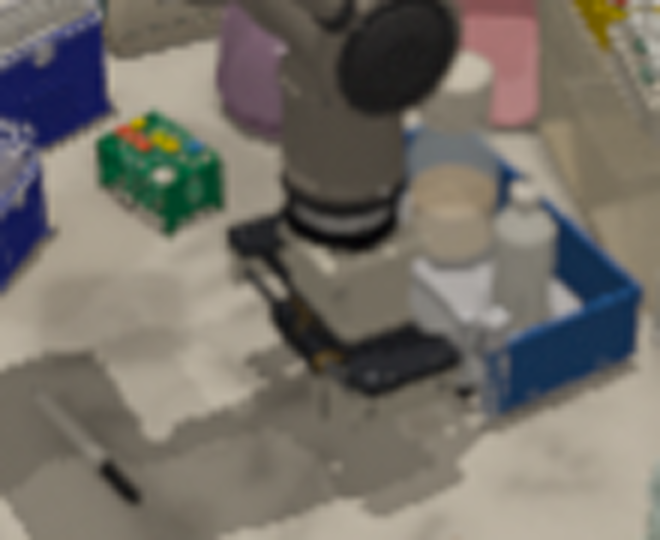

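>>> apply_moves --rows '[[[0.15, -0.05, 0], 0, 0], [[0.25, -0.08, 0], 0, 0], [[0.35, -0.12, 0], 0, 0], [[0.35, -0.12, 0], 0, 0]]'

```text
time: 26.7
tool_pos: [502.4, 114.6, 21.4]
tcp_rot: [-1.569, 0.055, 0.106]
contact_force: [-10.2, -0.5, 1.1]
grip_width: 0.5
```

>>> apply_moves --rows '[[[0.2, -0.04, 0], 0, 0], [[0.3, -0.07, 0], 0, 0], [[0.4, -0.1, 0], 0, 0], [[0.4, -0.1, 0], 0, 0]]'

```text
time: 27.2
tool_pos: [502.6, 114.7, 21.4]
tcp_rot: [-1.569, 0.064, 0.107]
contact_force: [-13.3, -1.8, 5.0]
grip_width: 0.6
```

>>> apply_moves --rows '[[[0.2, -0.06, 0], 0, 0], [[0.3, -0.1, 0], 0, 0], [[0.4, -0.14, 0], 0, 0], [[0.4, -0.14, 0], 0, 0]]'

```text
time: 27.7
tool_pos: [502.8, 114.9, 21.6]
tcp_rot: [-1.569, 0.073, 0.107]
contact_force: [-11.9, -1.8, 3.3]
grip_width: 0.2
```

Pushes of 12–13 N have been reached with only about 0.2 mm of movement in each of the last two presses. That is firmly jammed, so I'll back off and check.

>>> apply_moves --rows '[[[-0.3, 0, 0], 0, 0], [[-1.5, 0, 0], 0, 0], [[-4, 0, 0], 0, 0], [[-7, -3, 0], 0, 0], [[-9, -8, 0], 0, 0]]'

```text
time: 28.32
tool_pos: [417.1, 105.5, 107.9]
tcp_rot: [-1.569, 0.076, 0.107]
contact_force: [1.7, -0.2, 0.6]
grip_width: 0.5
```

>>> apply_moves --rows '[[[0, -4, -5], 0, 0], [[0, -8, -10], 0, 0], [[0, -10, -15], 0, 0], [[0, -10, -20], 0, 0], [[0, -10, -24], 0, 0]]'

```text
time: 28.95
tool_pos: [450.3, -134.5, 207.7]
tcp_rot: [-1.57, 0.073, 0.106]
contact_force: [0.8, 0.1, -0.4]
grip_width: 0.5
```

Run:
```python
from h import *
need(480,111.5,22,.105)
for n in ("scene","top"):
    im=vision.capture(n); cv2.imwrite(f"pics/{n}10.png",im[:,:,::-1])
crop('pics/scene10.png','pics/s10.png',180,110,110,90,6)
crop('pics/top10.png','pics/t10.png',130,110,130,100,6)
```

```text
t 28.95 pos [ 450.3 -134.5  207.7] rot [-1.57   0.073  0.106] F [ 0.8  0.1 -0.4] w 0.5
shift cm [ 6.89 18.14 24.14] turn 0.001
```

View pics/s10.png

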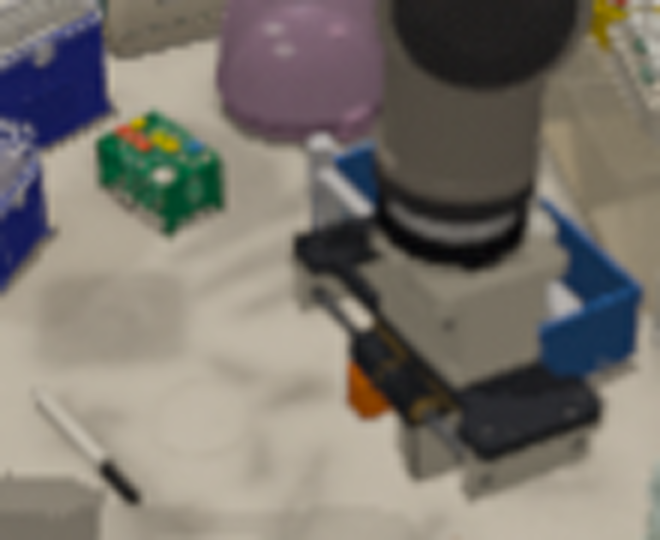

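View pics/t10.png

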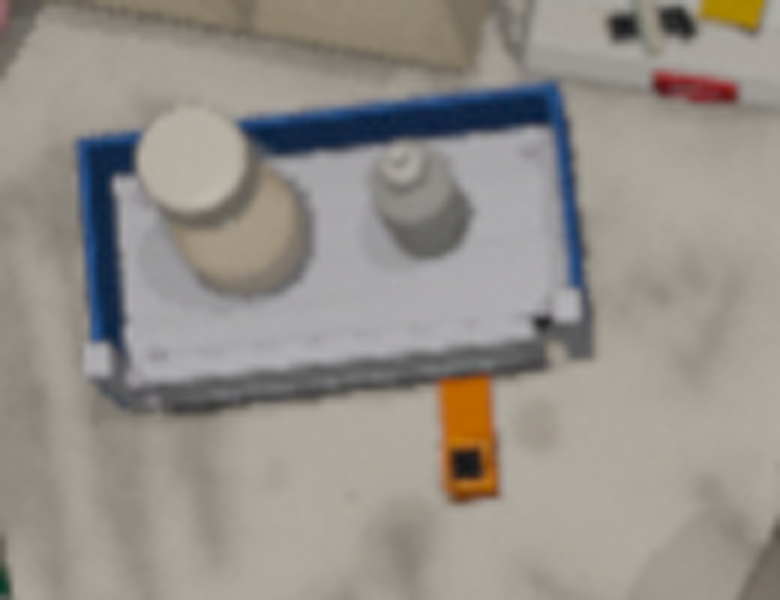

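The wedge sits in front of the shut gate, with its pad at crop (466,463) and its ramp meeting the gate at (466,378). The bottles look unchanged. I'll check the numbers.

Run:
```python
from h import *
T=lambda x,y:(130+x/6,110+y/6)
pad=plane('top',[T(466,463)],36)[0]; en=plane('top',[T(466,378)],13)[0]
e=plane('top',[T(165,408),T(548,368)],13); free=e[1]; u=(e[0]-e[1])[:2]; u/=np.hypot(*u)
n=np.array([u[1],-u[0]])
print('pad',pad.round(1),'entry',en.round(1),'wedge yaw',np.arctan2(*(en-pad)[:2][::-1]),'gate yaw',np.arctan2(-u[0],u[1]))
print('pad->gate dist',(free-pad)[:2]@n,'toe depth',98-(free-pad)[:2]@n,'y from pin',196-(pad-free)[:2]@u)
a=cv2.imread('pics/top3.png').astype(int);b=cv2.imread('pics/top10.png').astype(int)
d=np.abs(a-b).max(2)
print('diff bay',d[120:176,140:232].max(), 'bay mean',d[120:176,140:232].mean())
a=cv2.imread('pics/top0.png').astype(int);d=np.abs(a-b).max(2)
for nm,(x0,y0,x1,y1) in dict(rack=(92,185,135,220),marker=(168,240,220,262),tape=(370,215,415,262)).items(): print(nm,d[y0:y1,x0:x1].max(),(d[y0:y1,x0:x1]>40).sum())
```

```text
pad [524.8 115.5  36. ] entry [572.6 118.8  13. ] wedge yaw 0.06760595097172388 gate yaw 0.10331594345809468
pad->gate dist 48.63692581767194 toe depth 49.36307418232806 y from pin 152.37832215256248
diff bay 159 bay mean 2.018633540372671
rack 13 0
marker 61 50
tape 14 0
```

Run:
```python
from h import *
for f in ('top0','top10'):
    g=cv2.imread(f'pics/{f}.png'); m=(g[240:262,195:220].max(2)<60); ys,xs=np.nonzero(m); print(f,'cap',xs.mean()+195,ys.mean()+240,m.sum())
a=cv2.imread('pics/top0.png').astype(int);b=cv2.imread('pics/top10.png').astype(int);d=np.abs(a-b).max(2)
print('bottles',d[124:162,150:210].max())
print(bot.get_obs()['time'], order.close_job())
```

```text
top0 cap 207.96969696969697 249.0909090909091 33
top10 cap 208.09677419354838 249.06451612903226 31
bottles 16
the job is handed in; nothing more can be done
29.05 None
```

I swung the gate shut against its stop, slid the orange wedge under its free half, and pressed it in from behind with closed fingers. The job was handed in at about 29 s of the 72 s allowed; it reported no verdict.

- **Jam:** the push peaked at about 13 N, and the last two presses moved the wedge only about 0.2 mm each. The remaining force between wedge and gate after release could not be measured; it rests on that push.
- **Placing:** the last picture shows the gate shut with the wedge released and flat on the bench. The thin end is about 49 mm past the gate's front face and about 152 mm from the hinge pin (target 150). It is about 0.04 rad off square.
- **Surroundings:** the bottles, rack, tape and marker look unmoved. The marker area did differ between the first and last pictures, but the cap's centre had shifted only 0.1 px.
- **First press:** pressing with the wedge still gripped did not raise the force and tilted the tool slightly. I let go and pressed from behind instead.

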